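# Tip the grinding ball out of the tall jar, under the low shelf

### The job

Take the tall square jar from its sloping cradle and tip the steel ball inside it out into the card tray that stands under the low shelf, keeping the jar clear of the shelf above. Then lay the empty jar back in the cradle it came from, as it lay before, mouth forward and up, and let go. Do not bump the shelf or disturb the short jar.

Things in the scene. Friction and masses are not known exactly. Their poses are not given: they have to be found in the camera images.
- tall_jar_center (a point): Centre of the tall jar: straight square white plastic jar, 56 x 56 mm, 240 mm long, walls and base 3 mm, 0.15 kg, open at one end. It lies sloping in its cradle, mouth away from the robot and 12 degrees up. x: from base (-120 mm) to open mouth (+120 mm); y: across, level; z: out of its upper side. Gripped across y near x = -40 mm, the gripper stays in front of the shelf.
- tall_cradle: The tall jar's fixed steel cradle, left or right of the middle (the short jar lies in the other). Origin on the bench under the tall jar's centre, x toward the mouth. Heel stop at the jar's base; 16 mm rails 9 mm off the jar's sides, along the jar at -116 to -86 and +6 to +66 mm from its centre. Between them both sides of the jar are free to grip, down past its underside.
- ball_center (a point): Centre of the steel grinding ball, 26 mm in diameter, about 70 g, inside the tall jar against its base. It rolls out freely once the mouth is lower than the base (10 to 20 degrees is plenty).
- tray: Open brown card tray fixed to the bench under the low shelf: 170 mm (x) by 250 mm (y), 50 mm high, walls 3 mm. Origin at the centre of its underside, on the bench; x points away from the robot, into the space under the shelf. Its front wall is 18 to 20 mm behind the shelf's front edge, parallel to it.
- shelf_edge (a point): Middle of the lower front edge of the low shelf, 170 mm over the bench. x points into the space under it, y along the edge. Board 200 mm deep, 420 mm wide, 20 mm thick; of clear plastic with a black front edge, on four posts at its corners (y = -200 and +200 mm). 120 mm are free between tray rim and board. On top, boxes up to 80 mm high stand 60 mm or more behind the edge.
- short_jar_center (a point): Centre of the short jar: same section (56 x 56 mm) but 140 mm long, empty, in the other cradle; axes as for the tall jar. A bystander: leave it alone.

How it is judged:
By the outcome, as a careful person would: the job done as asked, in the order asked, and still so for the second after the job is handed in, with the robot touching nothing.
It also fails if it takes over 48 s, if anything falls off the work surface, if the arm or the gripper's body presses on something with over 40 N, if the wrist force passes 120 N, or if a joint passes its speed limit or range.

### The arm

A 7-joint arm with a two-finger parallel gripper is mounted at the origin on a cart in front of the work surface, level with it; the furniture and walls round the work are solid. World frame = base frame: x ahead of the robot, y to its left, z up, the work surface at z = 0. Lengths are in mm, angles in rad, forces in N, time in s.
With the tool pointing down it reaches from about 350 to 900 mm from the base axis. Payload 7.2 kg.
Tool frame: the origin (TCP) lies midway between the tips of the shut fingers; the grasp point (between the pads) lies 19 mm behind it; z points along the fingers, y is the line along which they close (so a half turn about z gives the same grasp; the last joint's range is limited). The gripper opens to 85 mm and grips with 20 to 120 N. Pads are 22 mm wide; open, the fingers measure 114 mm over their backs; the gripper's body (76 mm by 85 mm) begins 54 mm behind the grasp point. The pads swing forward as they close: fully open they stand 13 mm farther back than shut.
Start: joints at [0.725, 0.411, -0.013, 1.596, 0.006, 1.134, -0.082], TCP at [438.564, -445.299, 202.597] pointing down, gripper open.
Joint ranges: [-2.95, 2.95], [-0.29, 1.99], [-1.47, 1.44], [0.14, 2.54], [-1.03, 4.17], [0.13, 1.85], [-2.86, 2.86]. Speed limits (rad/s): [2.39, 2.39, 3.01, 3.01, 3.14, 3.14, 3.14].

### API

Orientations are given as a rotation vector (axis times angle).
In Python, from bench import sense, capture, camera_params, close_job gives the robot as it stands. The module is installed in compiled form; this text tells all that it offers.
- The arm moves only by the tool jog_arm, never from a script. Its arguments are lists of equal length, an entry for each row: "turn": the turn, a rotation vector about the tool's x, y, z in degrees, a list of three; "linear": the shift along the tool's x, y, z in cm, a list of three; "gripper": the opening, from 0 (shut) to 1 (fully open). In form: {"turn": [[rx, ry, rz], ...], "linear": [[x, y, z], ...], "gripper": [gripper, ...]}. A call has 1 to 20 rows; each row is the pose to reach, as a shift and turn from the pose commanded when the call began, along the tool's axes at that moment; what a row does not reach only later rows make up. A row lasts 1/8 s, in which the tool goes at most 62.5 mm and 10.7 degrees, less where a joint would pass 70% of its speed; a pose out of reach is approached as far as the arm can. A call with a gripper value outside its range is refused whole. The fingers move at their own pace and stop on an object; "newtons" is the grip in N (left out, the last holds). Time passes only in rows, so rows that repeat a pose let the fingers close. It gives the time, the measured TCP pose, the force, the opening and the grip force at its end, in the units of the state.
- sense(): the state, without advancing time (a new reading comes with each control period).
- capture(name): name is "scene" or "top" or "wrist"; returns the picture (480x640x3 uint8, red, green, blue); there is no depth.
- camera_params(name): a dict with "fx", "fy", "cx", "cy" (pixels), "view" (4x4, takes a point from world to camera coordinates). Camera axes: x right, y down, z forward; pixel columns grow to the right and rows downward; lengths in mm; the calibration is good to about 2 mm. A picture is of the moment at which its call begins: read the wrist's pose just before it. camera_params takes no time and is no camera call; for the wrist camera it gives the pose at the moment of the call.
- close_job(): hands the job in; it is judged then, once.
The state is a dict: "time_s": time; "joint_pos": joint angles; "dq": joint speeds; "joint_efforts": joint torques, N m; "tcp_pos": TCP position; "orientation": TCP orientation; "contact_force": force on the tool from outside, world axes, zero at the start; "wrist_torque": the same for the moment, N m; "width": finger opening in mm; "finger_force": force on a finger pad.
Only numpy, scipy, OpenCV 4.12 (cv2) and the standard library are available. Lean on these libraries where they do the work, as an engineer would, in place of code of your own. Each camera call takes 0.05 s, during which the arm holds its last target. There are 200 camera calls.

## Working session

There is one attempt and no reset: what is moved stays moved. The work goes in short steps, Python scripts to look and compute and a tool call to move; the robot and the scene stay as the last step left them, time stands still between calls to the robot, and variables do not carry over. Pictures are saved under pics/ and viewed, at most 10 in all, crops included, and the job is handed in when it is done.

Besides the shell and the picture viewer there is one more tool, called as name(argument=value, ...), one argument or row to a line, values as JSON. jog_arm: Moves the arm, as the interface text tells. Its arguments: {"type":"object","properties":{"turn":{"type":"array"},"linear":{"type":"array"},"gripper":{"type":"array"},"newtons":{"type":"number"}},"required":["turn","linear","gripper"]}

```bash
mkdir -p pics
python3 - <<'E'
from bench import *
import cv2,numpy as np
np.set_printoptions(precision=3,suppress=True)
for n in("scene","top"):
    im=capture(n);cv2.imwrite(f"pics/{n}0.png",im[:,:,::-1]);p=camera_params(n);print(n,p["fx"],p["fy"],p["cx"],p["cy"]);print(np.array(p["view"]))
s=sense();print(s)
E
```

```text
scene 445.8526289741378 445.8526289741378 307.04319548234935 237.36864187607958
[[ -0.7    -0.714   0.017 392.656]
 [ -0.528   0.502  -0.685 379.403]
 [  0.481  -0.488  -0.728 712.824]
 [  0.      0.      0.      1.   ]]
top 437.13558162493865 437.13558162493865 322.27392683917645 237.8919417104596
[[   0.001   -1.      -0.008  -10.893]
 [  -0.995   -0.      -0.103  586.77 ]
 [   0.103    0.008   -0.995 1087.431]
 [   0.       0.       0.       1.   ]]
{'time_s': 0.1, 'joint_pos': array([ 0.725,  0.412, -0.013,  1.597,  0.006,  1.134, -0.082]), 'dq': array([-0.001, -0.001, -0.001, -0.002,  0.001, -0.001,  0.   ]), 'joint_efforts': array([  0.004, -60.182,   0.686, -30.009,   0.014,   0.006,   0.   ]), 'tcp_pos': array([ 438.195, -444.972,  201.801]), 'orientation': array([-2.906, -1.191,  0.001]), 'contact_force': array([ 0.349, -0.324,  0.249]), 'wrist_torque': array([ 0.054,  0.002, -0.013]), 'finger_force': 0.0, 'width': 85.50554220576744}
```

View pics/scene0.png

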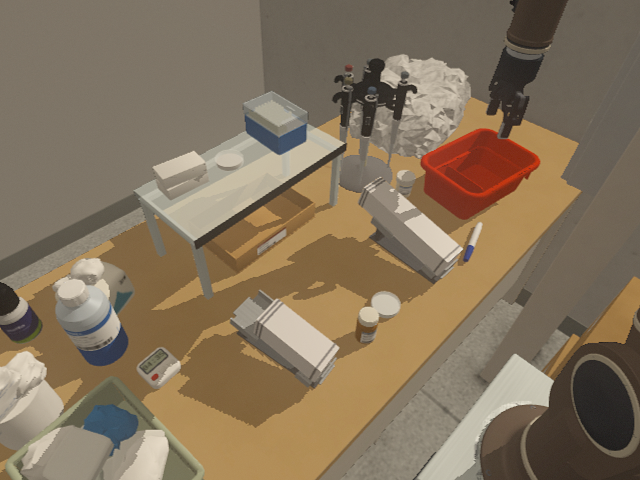

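View pics/top0.png

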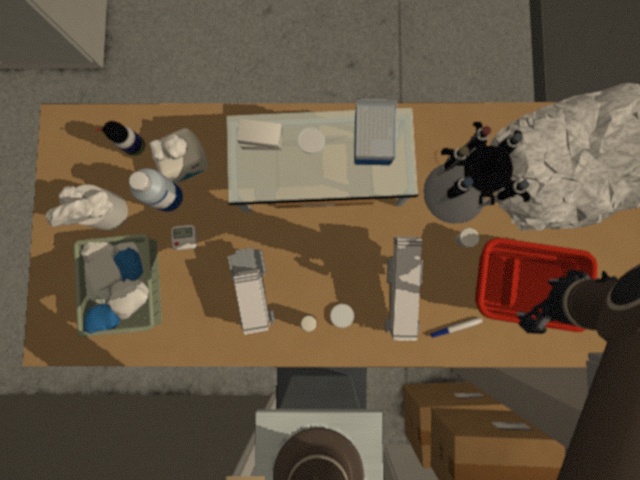

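The tall jar is the right-hand one: top view about (405,290), scene view from (375,190) to (450,265). The short jar is on the left, at top (250,290). The shelf's front edge runs from (230,203) to (415,197) in the top view.

Run:
```python
import cv2,numpy as np
a=cv2.imread("pics/scene0.png")[165:295,340:480];b=cv2.imread("pics/top0.png")[185:350,360:460]
a=cv2.resize(a,None,fx=3.5,fy=3.5,interpolation=cv2.INTER_CUBIC);b=cv2.resize(b,None,fx=3,fy=3,interpolation=cv2.INTER_CUBIC)
c=np.zeros((500,800,3),np.uint8);c[:a.shape[0],:a.shape[1]]=a;c[:b.shape[0],495:795]=b[:500];cv2.imwrite("pics/c1.png",c)
```

```text
(no output)
```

View pics/c1.png

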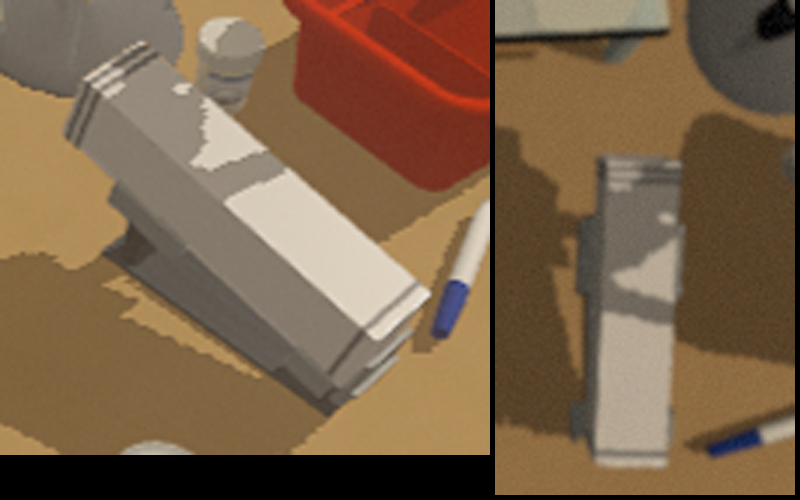

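Scene crop: upper-face corners at (87,80), (150,42), (430,293), (367,338). Top crop: (600,158), (682,163), (668,463), (595,463). I'll triangulate these and then the shelf edge.

```bash
cat > h.py <<'E'
import numpy as np,cv2
from bench import *
from scipy.spatial.transform import Rotation as R
np.set_printoptions(precision=2,suppress=True)
def K(p):return np.array([[p["fx"],0,p["cx"]],[0,p["fy"],p["cy"]],[0,0,1]])
def ray(p,uv):
    V=np.array(p["view"]);d=np.linalg.inv(K(p))@np.c_[np.atleast_2d(uv),np.ones(len(np.atleast_2d(uv)))].T
    return -V[:3,:3].T@V[:3,3],(V[:3,:3].T@d).T
def onplane(p,uv,z):
    c,d=ray(p,uv);return c+d*((z-c[2])/d[:,2:3])
def tri(p,a,q,b):
    P=[K(x)@np.array(x["view"])[:3] for x in(p,q)]
    X=cv2.triangulatePoints(P[0],P[1],np.float64(a).T,np.float64(b).T);return (X[:3]/X[3]).T
def proj(p,X):
    Y=np.array(p["view"])@np.r_[X,1];return (K(p)@Y[:3]/Y[2])[:2]
E
python3 - <<'E'
from h import *
s,t=camera_params("scene"),camera_params("top")
a=np.array([[87,80],[150,42],[430,293],[367,338]])/3.5+[340,165]
b=(np.array([[600,158],[682,163],[668,463],[595,463]])-[495,0])/3+[360,185]
X=tri(s,a,t,b);print(X)
ax=(X[0]+X[1]-X[2]-X[3])/2;L=np.linalg.norm(ax);print(L,np.degrees(np.arctan2(ax[1],ax[0])),np.degrees(np.arcsin(ax[2]/L)),X.mean(0))
for i in range(4):print(np.linalg.norm(X[i]-X[(i+1)%4]))
# shelf black edge in both
for n,x0,x1,y0,y1 in(("scene",190,350,140,255),("top",225,420,190,210)):
    g=cv2.imread(f"pics/{n}0.png").max(2);
    m=(g<45);p=camera_params(n)
    ys,xs=np.nonzero(m[y0:y1,x0:x1]);print(n,len(xs))
    lo=[];
    for c in range(0,x1-x0,12):
        r=ys[xs==c]+y0
        if len(r):lo.append((c+x0,r.min(),r.max()))
    print(lo)
E
```

```text
[[ 573.29 -181.22  138.07]
 [ 570.99 -243.89  134.67]
 [ 339.66 -237.43   83.44]
 [ 342.49 -177.67   88.  ]]
236.60117932225384 -1.240704513619753 12.360348765140849 [ 456.61 -210.05  111.04]
62.80292874525211
237.01526960375796
60.00344590033205
236.19702691508672
scene 0
[]
top 223
[(237, np.int64(203), np.int64(204)), (249, np.int64(203), np.int64(203)), (261, np.int64(202), np.int64(202)), (273, np.int64(202), np.int64(202)), (285, np.int64(201), np.int64(201)), (297, np.int64(201), np.int64(201)), (309, np.int64(200), np.int64(200)), (321, np.int64(200), np.int64(200)), (333, np.int64(199), np.int64(199)), (345, np.int64(199), np.int64(199)), (357, np.int64(198), np.int64(198)), (369, np.int64(197), np.int64(198)), (381, np.int64(197), np.int64(197)), (393, np.int64(197), np.int64(197)), (405, np.int64(196), np.int64(196))]
```

```bash
cat >> h.py <<'E'
def pose(axis_yaw,pitch,flip):
    # jar rotation (x along mouth, z out of upper side); tool z = -jar z
    J=R.from_euler("ZY",[axis_yaw,-pitch],degrees=True)
    T=J*R.from_matrix(np.diag([1.,-1,-1])) 
    return J,(T*R.from_euler("z",180,degrees=True) if flip else T)
def move(p,T,s=None):
    s=s or sense();R0=R.from_rotvec(s["orientation"])
    print("linear cm",R0.inv().apply(p-s["tcp_pos"])/10,"turn deg",np.degrees((R0.inv()*T).as_rotvec()))
E
python3 - <<'E'
from h import *
t=camera_params("top");s=camera_params("scene")
print("cam",ray(t,[0,0])[0])
print(onplane(t,[[237,203.5],[405,196.3]],180))
print("shelf top corners",onplane(t,[[228,203],[416,196]],190))
print("scene edge bottom",onplane(s,[[199,249],[345,152]],170))
print("tray top view",onplane(t,[[275,204],[370,203]],50), "scene",onplane(s,[[238,266],[313,210]],50))
print(R.from_rotvec(sense()["orientation"]).as_matrix())
J,_=pose(-1.2,12,0);c=np.array([462.4,-210,83.6])
for f in(0,1):
    T=pose(-1.2,12,f)[1];g=c+J.apply([-40,0,-22]);print(g);move(g-150*T.as_matrix()[:,2],T)
w=camera_params("wrist");print(np.array(w["view"]))
E
```

```text
cam [ 471.58  -19.46 1142.  ]
[[ 648.5   178.78  180.  ]
 [ 664.57 -196.32  180.  ]]
shelf top corners [[ 647.79  196.68  190.  ]
 [ 663.22 -218.74  190.  ]]
scene edge bottom [[ 643.79  195.58  170.  ]
 [ 660.96 -214.35  170.  ]]
tray top view [[ 671.07  109.09   50.  ]
 [ 673.5  -131.47   50.  ]] scene [[ 650.28  116.1    50.  ]
 [ 663.29 -118.53   50.  ]]
[[ 0.71  0.7  -0.  ]
 [ 0.7  -0.71  0.  ]
 [-0.   -0.   -1.  ]]
[ 427.86 -209.28   53.76]
linear cm [ 13.63 -19.75   0.16] turn deg [-4.87 11.39 45.59]
[ 427.86 -209.28   53.76]
linear cm [ 13.63 -19.75   0.16] turn deg [ -14.1    -6.02 -133.63]
[[   0.7    -0.71   -0.   -623.46]
 [  -0.68   -0.67    0.3   -40.47]
 [  -0.21   -0.21   -0.95  379.72]
 [   0.      0.      0.      1.  ]]
```

jog_arm(
  turn=[
    [0, 0, 0],
    [-4.9, 11.4, 45.6],
    [-4.9, 11.4, 45.6],
    [-4.9, 11.4, 45.6],
    [-4.9, 11.4, 45.6],
    [-4.9, 11.4, 45.6],
    [-4.9, 11.4, 45.6],
    [-4.9, 11.4, 45.6],
  ],
  linear=[
    [0, 0, -3],
    [13.6, -19.8, -2],
    [13.6, -19.8, -2],
    [13.6, -19.8, 0],
    [13.6, -19.8, 0],
    [13.6, -19.8, 0],
    [13.6, -19.8, 0],
    [13.6, -19.8, 0],
  ],
  gripper=[1, 1, 1, 1, 1, 1, 1, 1],
)

```text
time_s: 1.1
tcp_pos: [396.9, -209.4, 202.8]
orientation: [3.12, -0.031, 0.33]
contact_force: [-0.2, 0.1, -0.6]
width: 86.2
finger_force: 0.0
```

Run:
```python
from h import *
p=camera_params("wrist");s=sense();im=capture("wrist");cv2.imwrite("pics/w1.png",im[:,:,::-1])
import pickle;pickle.dump(p,open("w1.pkl","wb"));print(s["time_s"],s["tcp_pos"],R.from_rotvec(s["orientation"]).as_matrix(),ray(p,[[0,0]])[0])
```

```text
1.1 [ 396.88 -209.45  202.82] [[ 0.98 -0.02  0.21]
 [-0.02 -1.   -0.01]
 [ 0.21  0.   -0.98]] [ 433.78 -209.76  387.32]
```

View pics/w1.png

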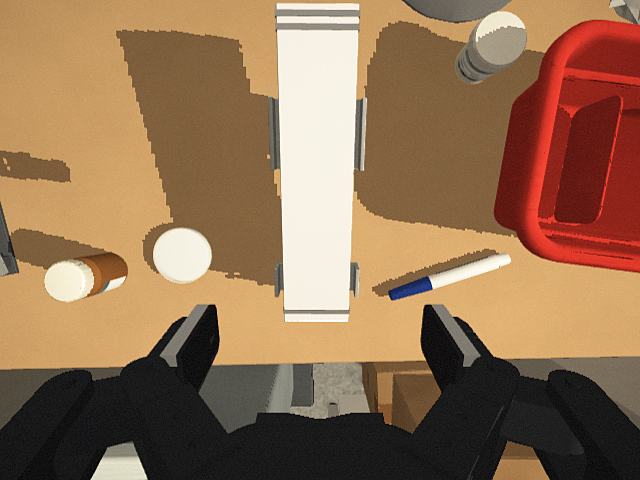

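Wrist view: the jar's upper-face corners are at mouth (276,3) and (359,5), base (348,321) and (284,322). I'll get the jar pose from these with the known 240 x 56 face.

Run:
```python
from h import *
import pickle
p=pickle.load(open("w1.pkl","rb"));uv=np.float64([[276,3],[359,5],[348,321],[284,322]])
O=np.float64([[120,28,0],[120,-28,0],[-120,-28,0],[-120,28,0]])
ok,r,t=cv2.solvePnP(O,uv,K(p),None,flags=cv2.SOLVEPNP_IPPE)
V=np.array(p["view"]);J=R.from_matrix(V[:3,:3].T)*R.from_rotvec(r.ravel());c=V[:3,:3].T@(t.ravel()-V[:3,3])
print("pnp",c,J.as_euler("ZYX",degrees=True))
# plane cast using pitch 12 through top-centre height 111
C,d=ray(p,uv);n=np.array([-np.sin(np.radians(12)),0,np.cos(np.radians(12))])
for z in(108,111):
    X=C+d*(((np.array([456.6,-210,z])-C)@n)/(d@n))[:,None];ax=(X[0]+X[1]-X[2]-X[3])/2
    print(X.mean(0),np.linalg.norm(ax),np.degrees(np.arctan2(ax[1],ax[0])),np.linalg.norm(X[0]-X[1]),np.linalg.norm(X[2]-X[3]))
J,T=pose(-1.2,12,0);g=X.mean(0)-28*n+J.apply([-40,0,-22]);print(g);move(g,T)
```

```text
pnp [ 455.2  -208.87  114.35] [ -1.52 -11.09   2.64]
[ 454.87 -208.71  107.63] 246.24033935310925 -1.5286125652227882 57.16585799731457 57.4378494692567
[ 454.65 -208.72  110.59] 243.64077539898457 -1.5286125652227809 56.562356945265876 56.83147699805648
[ 425.93 -208.     53.36]
linear cm [-0.29 -0.24 15.21] turn deg [ 0.09 -0.07  0.03]
```

jog_arm(
  turn=[
    [0, 0, 0.3],
    [0, 0, 0.3],
    [0, 0, 0.3],
    [0, 0, 0.3],
    [0, 0, 0.3],
    [0, 0, 0.3],
    [0, 0, 0.3],
    [0, 0, 0.3],
  ],
  linear=[
    [-0.3, -0.2, 4],
    [-0.3, -0.2, 8],
    [-0.3, -0.2, 11],
    [-0.3, -0.2, 13],
    [-0.3, -0.2, 14],
    [-0.3, -0.2, 15],
    [-0.3, -0.2, 15],
    [-0.3, -0.2, 15],
  ],
  gripper=[1, 1, 1, 1, 1, 1, 1, 1],
)

```text
time_s: 2.15
tcp_pos: [425.3, -207.8, 55.8]
orientation: [3.12, -0.041, 0.331]
contact_force: [-0.8, 0.8, -1.2]
width: 85.1
finger_force: 0.0
```

Run:
```python
from h import *
p=camera_params("wrist");s=sense();im=capture("wrist");cv2.imwrite("pics/w2.png",im[:,:,::-1])
print(s["time_s"],s["tcp_pos"],s["contact_force"],s["joint_pos"])
```

```text
2.15 [ 425.29 -207.84   55.81] [-0.84  0.85 -1.19] [ 0.49  0.27 -0.09  2.26 -0.14  0.42 -1.07]
```

View pics/w2.png

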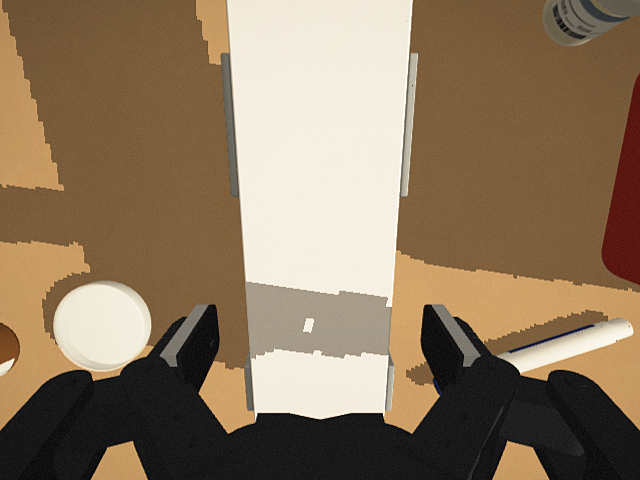

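The jar is centred between the fingers (gaps of about 30 px each side at row 320), clear of the rails. Closing.

jog_arm(
  turn=[
    [0, 0, 0],
    [0, 0, 0],
    [0, 0, 0],
    [0, 0, 0],
    [0, 0, 0],
    [0, 0, 0],
    [0, 0, 0],
    [0, 0, 0],
  ],
  linear=[
    [0, 0, 0],
    [0, 0, 0],
    [0, 0, 0],
    [0, 0, 0],
    [0, 0, 0],
    [0, 0, 0],
    [0, 0, 0],
    [0, 0, 0],
  ],
  gripper=[0.5, 0.3, 0.3, 0.3, 0.3, 0.3, 0.3, 0.3],
  newtons=45,
)

```text
time_s: 3.2
tcp_pos: [425.1, -207.7, 55.8]
orientation: [3.12, -0.041, 0.331]
contact_force: [-3.4, 0.1, 6.2]
width: 54.8
finger_force: 46.9
```

Jar held (54.8 mm, 47 N). I'll work out the pour waypoints, pouring at y ≈ -55, away from the small bottle.

```bash
cat >> h.py <<'E'
G=dict(tcp_pos=np.array([425.1,-207.7,55.8]),orientation=np.array([3.12,-.041,.331]))
JC=np.array([460.5,-208.7,85.5]);JR=R.from_euler("ZY",[-1.5,-12],degrees=True)
RG=R.from_rotvec(G["orientation"]);REL=RG.inv().apply(JC-G["tcp_pos"]);RR=RG.inv()*JR  # jar in tool
def tool_for(mouth,yaw,pitch):
    J=R.from_euler("ZY",[yaw,-pitch],degrees=True);T=J*RR.inv()
    return mouth-J.apply([120,0,0])-T.apply(REL),T
def edge_x(y):return 653-(y+10)*.042
E
python3 - <<'E'
from h import *
print(REL)
y=-55;e=edge_x(y)
W=[("B",e-30,165,5),("C",e-20,112,4),("D",e+50,110,3),("E",e+50,95,-12)]
s=sense()
for n,x,z,p in W:
    q,T=tool_for(np.array([x,y,z]),2.4,p);print(n,q);move(q,T)
E
```

```text
[ 40.86   0.1  -21.61]
B [466.71 -61.56 129.38]
linear cm [  5.23 -14.71  -6.41] turn deg [ 0.56 -7.   -3.87]
C [476.12 -61.58  79.15]
linear cm [  5.1  -14.74  -1.3 ] turn deg [ 0.52 -8.   -3.87]
D [545.57 -61.6   79.93]
linear cm [ 11.9  -14.92   0.08] turn deg [ 0.49 -9.   -3.88]
E [543.22 -61.7  107.22]
linear cm [ 12.25 -14.9   -2.63] turn deg [ -0.02 -23.99  -3.95]
```

jog_arm(
  turn=[
    [0, 0, 0],
    [0, 0, 0],
    [0, 0, 0],
    [0, 0, 0],
    [0, 0, 0],
    [0, 0, 0],
    [0, 0, 0],
  ],
  linear=[
    [0.2, 0, -0.98],
    [0.6, 0, -2.9],
    [1.2, 0, -5.9],
    [1.9, 0, -8.8],
    [2.5, 0, -11.7],
    [2.5, 0, -11.7],
    [2.5, 0, -11.7],
  ],
  gripper=[0.3, 0.3, 0.3, 0.3, 0.3, 0.3, 0.3],
)

```text
time_s: 4.08
tcp_pos: [424.3, -207.3, 174.4]
orientation: [3.121, -0.041, 0.329]
contact_force: [-0.5, 0.3, -2.5]
width: 54.9
finger_force: 48.8
```

jog_arm(
  turn=[
    [0, 0, 0],
    [0, -1, -1],
    [0, -2, -2],
    [0.2, -4, -3],
    [0.4, -6, -3.9],
    [0.5, -7, -3.9],
    [0.5, -7, -3.9],
    [0.5, -7, -3.9],
    [0.5, -7, -3.9],
  ],
  linear=[
    [0, -1.5, 0],
    [0.3, -4.5, 0.5],
    [0.8, -8, 1.5],
    [1.5, -11.5, 3],
    [2.2, -13.5, 4.3],
    [2.6, -14.5, 5],
    [2.7, -14.7, 5.3],
    [2.7, -14.7, 5.3],
    [2.7, -14.7, 5.3],
  ],
  gripper=[0.3, 0.3, 0.3, 0.3, 0.3, 0.3, 0.3, 0.3, 0.3],
)

```text
time_s: 5.2
tcp_pos: [465.9, -62.6, 128.9]
orientation: [3.137, 0.064, 0.14]
contact_force: [0.2, -0.8, -2.1]
width: 55.0
finger_force: 48.8
```

Run:
```python
from h import *
y=-55;e=edge_x(y);s=sense();print(s["tcp_pos"],s["width"])
for n,x,z,p in [("C",e-20,112,4),("D",e+50,110,3),("E",e+50,95,-12)]:
    q,T=tool_for(np.array([x,y,z]),2.4,p);print(n);move(q,T)
a=capture("scene")[100:330,150:430];b=capture("top")[180:350,280:400]
a=cv2.resize(a,None,fx=1.8,fy=1.8);b=cv2.resize(b,None,fx=2.4,fy=2.4);c=np.zeros((420,800,3),np.uint8);c[:a.shape[0],:a.shape[1]]=a;c[:b.shape[0],506:506+b.shape[1]]=b
cv2.imwrite("pics/b.png",c[:,:,::-1])
```

```text
[465.94 -62.56 128.95] 55.00094044845588
C
linear cm [ 0.57 -0.07  5.05] turn deg [ 0.07 -0.98 -0.06]
D
linear cm [7.49 0.22 5.59] turn deg [ 0.07 -1.98 -0.06]
E
linear cm [7.5  0.22 2.85] turn deg [  0.06 -16.98  -0.09]
```

View pics/b.png

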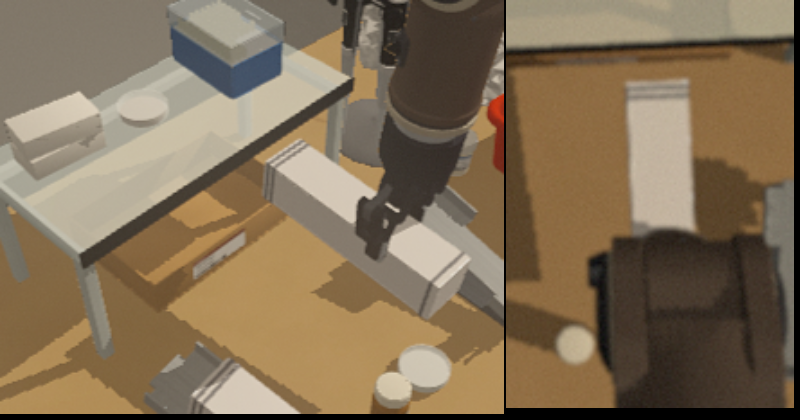

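The jar is lined up in front of the shelf, with its mouth about 30 mm short of the edge (top-crop rows 82 against 47). Next I lower and insert it.

jog_arm(
  turn=[
    [0, 0, 0],
    [0, -0.5, 0],
    [0, -1, 0],
    [0, -1, 0],
    [0, -1, 0],
    [0, -1, 0],
    [0, -1, 0],
    [0, -1.5, 0],
    [0, -2, 0],
    [0, -2, 0],
    [0, -2, 0],
    [0, -2, 0],
  ],
  linear=[
    [0.2, 0, 1],
    [0.4, 0, 2.5],
    [0.5, 0, 4],
    [0.6, 0, 5],
    [0.6, 0, 5],
    [0.6, 0, 5],
    [2, 0, 5.1],
    [4, 0.1, 5.3],
    [6, 0.2, 5.5],
    [7.2, 0.2, 5.6],
    [7.5, 0.2, 5.6],
    [7.5, 0.2, 5.6],
  ],
  gripper=[0.3, 0.3, 0.3, 0.3, 0.3, 0.3, 0.3, 0.3, 0.3, 0.3, 0.3, 0.3],
)

```text
time_s: 6.8
tcp_pos: [545.6, -60.4, 79.5]
orientation: [3.139, 0.066, 0.084]
contact_force: [-0.5, -1.6, -3.2]
width: 55.1
finger_force: 48.8
```

Run:
```python
from h import *
y=-55;e=edge_x(y);s=sense();print(s["tcp_pos"],s["width"],s["contact_force"])
for z,p in ((106,0),(102,-3),(98,-6),(95,-9),(95,-12)):
    q,T=tool_for(np.array([e+50,y,z]),2.4,p);move(q,T)
a=capture("scene")[130:310,160:400];cv2.imwrite("pics/d.png",cv2.resize(a,None,fx=3,fy=3)[:,:,::-1])
```

```text
[545.58 -60.35  79.48] 55.11126548222499 [-0.48 -1.55 -3.2 ]
linear cm [-0.12  0.13 -0.49] turn deg [ 0.04 -2.94  0.01]
linear cm [-0.18  0.13 -0.94] turn deg [ 0.04 -5.94  0.01]
linear cm [-0.21  0.13 -1.39] turn deg [ 0.04 -8.94  0.01]
linear cm [-0.18  0.13 -1.94] turn deg [  0.04 -11.94   0.  ]
linear cm [-0.09  0.13 -2.78] turn deg [  0.04 -14.94  -0.  ]
```

View pics/d.png

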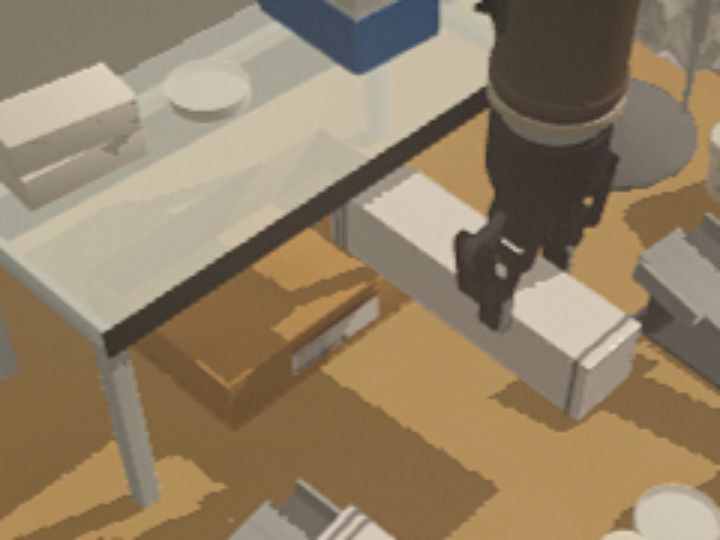

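The jar has passed under the black edge and its mouth is over the tray (around (340,210)). Tipping.

jog_arm(
  turn=[
    [0, -1.5, 0],
    [0, -3, 0],
    [0, -4.5, 0],
    [0, -6, 0],
    [0, -7.5, 0],
    [0, -9, 0],
    [0, -10.5, 0],
    [0, -12, 0],
    [0, -13.5, 0],
    [0, -15, 0],
    [0, -15, 0],
    [0, -15, 0],
    [0, -15, 0],
    [0, -15, 0],
    [0, -15, 0],
    [0, -15, 0],
    [0, -15, 0],
    [0, -15, 0],
    [0, -15, 0],
    [0, -15, 0],
  ],
  linear=[
    [-0.1, 0.1, -0.2],
    [-0.1, 0.1, -0.5],
    [-0.2, 0.1, -0.7],
    [-0.2, 0.1, -0.9],
    [-0.2, 0.1, -1.2],
    [-0.2, 0.1, -1.4],
    [-0.2, 0.1, -1.7],
    [-0.2, 0.1, -1.9],
    [-0.1, 0.1, -2.3],
    [-0.1, 0.1, -2.8],
    [-0.1, 0.1, -2.8],
    [-0.1, 0.1, -2.8],
    [-0.1, 0.1, -2.8],
    [-0.1, 0.1, -2.8],
    [-0.1, 0.1, -2.8],
    [-0.1, 0.1, -2.8],
    [-0.1, 0.1, -2.8],
    [-0.1, 0.1, -2.8],
    [-0.1, 0.1, -2.8],
    [-0.1, 0.1, -2.8],
  ],
  gripper=[0.3, 0.3, 0.3, 0.3, 0.3, 0.3, 0.3, 0.3, 0.3, 0.3, 0.3, 0.3, 0.3, 0.3, 0.3, 0.3, 0.3, 0.3, 0.3, 0.3],
)

```text
time_s: 9.35
tcp_pos: [543.5, -61.4, 107.5]
orientation: [3.118, 0.066, -0.326]
contact_force: [0.4, -0.3, -1.0]
width: 55.2
finger_force: 48.9
```

Run:
```python
from h import *
s=sense();print(s["tcp_pos"],s["width"],s["contact_force"],s["wrist_torque"])
a=capture("scene")[130:310,120:400];b=capture("top")[95:245,220:420]
a=cv2.resize(a,None,fx=1.8,fy=1.8);b=cv2.resize(b,None,fx=1.8,fy=1.8)
c=np.zeros((600,504,3),np.uint8);c[:324]=a;c[328:328+270,:360]=b
cv2.imwrite("pics/e.png",c[:,:,::-1])
```

```text
[543.54 -61.38 107.47] 55.226423540660356 [ 0.45 -0.33 -1.01] [ 0.01 -0.25 -0.03]
```

View pics/e.png

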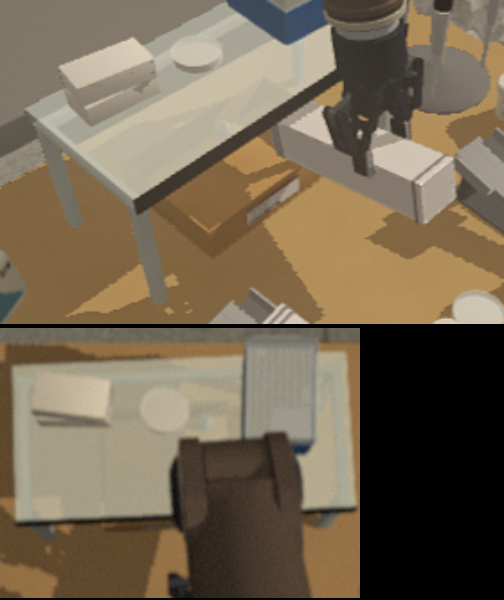

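A light, ball-sized spot shows through the shelf at scene crop (222,128) and top crop (205,420). I'll triangulate it and work out the retreat.

Run:
```python
from h import *
print(tri(camera_params("scene"),[[243.3,201.1]],camera_params("top"),[[333.9,146.1]]))
y=-55;e=edge_x(y)
for x,z,p in ((e+50,100,-6),(e+50,108,1),(e-30,110,2),(e-35,165,5)):
    q,T=tool_for(np.array([x,y,z]),2.4,p);print(q);move(q,T)
```

```text
[[832.89 -41.08  14.87]]
[542.83 -61.72  95.24]
linear cm [0.18 0.03 1.21] turn deg [0.04 6.04 0.01]
[544.62 -61.64  83.51]
linear cm [0.6  0.02 2.32] turn deg [ 0.04 13.04  0.02]
[465.07 -61.63  82.71]
linear cm [-7.16 -0.31  4.04] turn deg [ 0.04 14.04  0.02]
[461.71 -61.56 129.38]
linear cm [-8.45 -0.33 -0.46] turn deg [ 0.04 17.04  0.02]
```

The ball sits at (833,-41,15), resting in the tray against its back wall. Retreating.

jog_arm(
  turn=[
    [0, 3, 0],
    [0, 6, 0],
    [0, 9, 0],
    [0, 13, 0],
    [0, 13, 0],
    [0, 13.2, 0],
    [0, 13.5, 0],
    [0, 14, 0],
    [0, 14, 0],
    [0, 14, 0],
    [0, 15, 0],
    [0, 16, 0],
    [0, 17, 0],
    [0, 17, 0],
    [0, 17, 0],
  ],
  linear=[
    [0.1, 0, 0.6],
    [0.2, 0, 1.2],
    [0.3, 0, 1.7],
    [0.6, 0, 2.3],
    [0.6, 0, 2.3],
    [-1, -0.1, 2.7],
    [-3.5, -0.2, 3.2],
    [-6, -0.3, 3.8],
    [-7.2, -0.3, 4],
    [-7.2, -0.3, 4],
    [-7.5, -0.3, 3],
    [-8, -0.3, 1.5],
    [-8.3, -0.3, 0],
    [-8.4, -0.3, -0.5],
    [-8.4, -0.3, -0.5],
  ],
  gripper=[0.3, 0.3, 0.3, 0.3, 0.3, 0.3, 0.3, 0.3, 0.3, 0.3, 0.3, 0.3, 0.3, 0.3, 0.3],
)

```text
time_s: 11.32
tcp_pos: [462.8, -61.9, 130.5]
orientation: [3.137, 0.066, 0.141]
contact_force: [-0.0, 0.4, -1.9]
width: 54.7
finger_force: 48.9
```

Run:
```python
from h import *
s=sense();print(s["tcp_pos"],s["width"],s["contact_force"],s["time_s"])
move(G["tcp_pos"]+[0,0,120],RG)
```

```text
[462.81 -61.91 130.47] 54.65825330425742 [-0.04  0.4  -1.93] 11.325
linear cm [-3.96 14.42 -4.88] turn deg [-0.53  6.94  3.89]
```

jog_arm(
  turn=[
    [0, 0, 0],
    [0, 1, 0.5],
    [-0.2, 3, 1.5],
    [-0.4, 5, 2.5],
    [-0.5, 6.9, 3.9],
    [-0.5, 6.9, 3.9],
    [-0.5, 6.9, 3.9],
    [-0.5, 6.9, 3.9],
    [-0.5, 6.9, 3.9],
  ],
  linear=[
    [-0.5, 0, -2],
    [-1.5, 2, -4],
    [-2.5, 5, -4.9],
    [-3.3, 8.5, -4.9],
    [-3.8, 12, -4.9],
    [-4, 14, -4.9],
    [-4, 14.4, -4.9],
    [-4, 14.4, -4.9],
    [-4, 14.4, -4.9],
  ],
  gripper=[0.3, 0.3, 0.3, 0.3, 0.3, 0.3, 0.3, 0.3, 0.3],
)

```text
time_s: 12.45
tcp_pos: [424.4, -206.3, 175.0]
orientation: [3.122, -0.039, 0.327]
contact_force: [-0.5, -0.2, -0.0]
width: 55.0
finger_force: 48.9
```

Run:
```python
from h import *
s=sense();print(s["tcp_pos"],s["width"],s["contact_force"],s["time_s"])
move(G["tcp_pos"]+[0,0,20],RG);move(G["tcp_pos"],RG)
```

```text
[ 424.44 -206.32  175.02] 54.994915834972325 [-0.45 -0.21 -0.03] 12.45
linear cm [-1.99  0.14  9.72] turn deg [-0.08  0.16  0.08]
linear cm [-2.4   0.14 11.68] turn deg [-0.08  0.16  0.08]
```

jog_arm(
  turn=[
    [0, 0.1, 0.1],
    [-0.1, 0.2, 0.1],
    [-0.1, 0.2, 0.1],
    [-0.1, 0.2, 0.1],
    [-0.1, 0.2, 0.1],
    [-0.1, 0.2, 0.1],
    [-0.1, 0.2, 0.1],
    [-0.1, 0.2, 0.1],
  ],
  linear=[
    [-0.5, 0.15, 2.5],
    [-1.1, 0.15, 5.5],
    [-1.7, 0.15, 8.5],
    [-2.1, 0.15, 10.4],
    [-2.2, 0.15, 11.1],
    [-2.3, 0.15, 11.4],
    [-2.3, 0.15, 11.5],
    [-2.3, 0.15, 11.5],
  ],
  gripper=[0.3, 0.3, 0.3, 0.3, 0.3, 0.3, 0.3, 0.3],
)

```text
time_s: 13.45
tcp_pos: [426.1, -209.2, 58.6]
orientation: [3.118, -0.044, 0.334]
contact_force: [0.2, 0.1, -1.0]
width: 55.0
finger_force: 48.9
```

Run:
```python
from h import *
s=sense();print(s["tcp_pos"],s["width"],s["contact_force"],s["time_s"])
move(G["tcp_pos"],RG)
cv2.imwrite("pics/f.png",cv2.resize(capture("scene")[165:295,340:480],None,fx=3.5,fy=3.5)[:,:,::-1])
```

```text
[ 426.06 -209.19   58.61] 54.950019154526615 [ 0.17  0.09 -0.98] 13.45
linear cm [-0.16 -0.15  0.25] turn deg [ 0.09 -0.13 -0.1 ]
```

jog_arm(
  turn=[
    [0, -0.1, 0],
    [0, -0.1, 0],
    [0, -0.1, 0],
    [0, -0.1, 0],
  ],
  linear=[
    [-0.05, -0.15, 0.1],
    [-0.1, -0.15, 0.2],
    [-0.1, -0.15, 0.25],
    [-0.1, -0.15, 0.25],
  ],
  gripper=[0.3, 0.3, 0.3, 0.3],
)

```text
time_s: 14.0
tcp_pos: [425.2, -207.5, 55.9]
orientation: [3.119, -0.044, 0.331]
contact_force: [-3.9, 0.6, 9.7]
width: 55.1
finger_force: 50.2
```

The jar is seated, with contact felt at the original height. Releasing and backing off.

jog_arm(
  turn=[
    [0, 0, 0],
    [0, 0, 0],
    [0, 0, 0],
    [0, 0, 0],
    [0, 0, 0],
    [0, 0, 0],
    [0, 0, 0],
    [0, 0, 0],
    [0, 0, 0],
    [0, 0, 0],
    [0, 0, 0],
    [0, 0, 0],
  ],
  linear=[
    [0, 0, 0],
    [0, 0, 0],
    [0, 0, 0],
    [0, 0, 0],
    [0, 0, 0],
    [0, 0, 0],
    [0, 0, -1],
    [0, 0, -4],
    [0, 0, -8],
    [0, 0, -12],
    [0, 0, -15],
    [0, 0, -15],
  ],
  gripper=[0.75, 0.85, 1, 1, 1, 1, 1, 1, 1, 1, 1, 1],
)

```text
time_s: 15.5
tcp_pos: [394.7, -207.2, 205.0]
orientation: [3.116, -0.045, 0.337]
contact_force: [0.8, 0.1, -0.3]
width: 85.8
finger_force: 0.0
```

Run:
```python
from h import *
s=sense();print(s["tcp_pos"],s["width"],s["contact_force"],s["time_s"])
a=cv2.resize(capture("scene"),(400,300));w=cv2.resize(capture("wrist"),(400,300));t=cv2.resize(capture("top")[95:345,220:460],(400,300))
o=cv2.resize(cv2.imread("pics/top0.png")[95:345,220:460,::-1],(400,300))
cv2.imwrite("pics/g.png",np.vstack([np.hstack([a,w]),np.hstack([t,o])])[:,:,::-1])
```

```text
[ 394.66 -207.15  204.97] 85.80655836046944 [ 0.85  0.08 -0.34] 15.5
```

View pics/g.png

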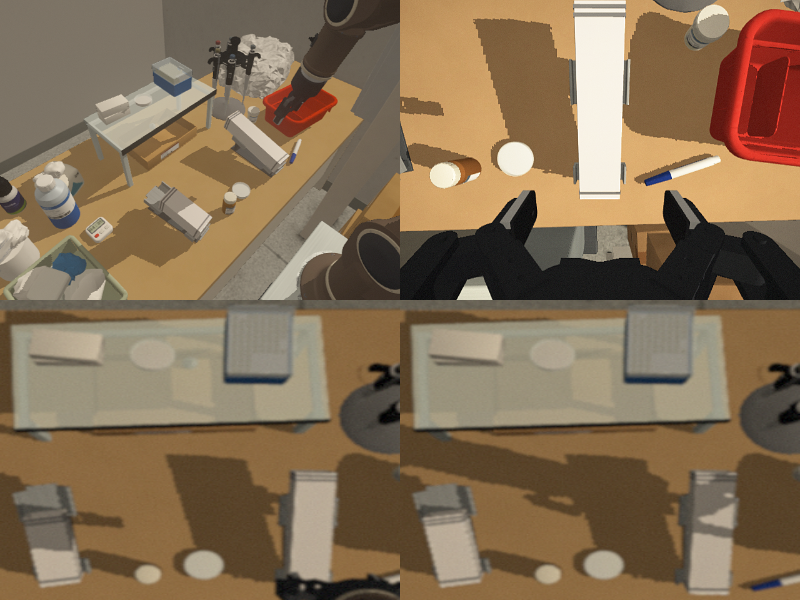

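The wrist view shows the jar back in its cradle: mouth at (600,5), base at (600,195), between the rails, in the same place as before. The ball shows through the shelf at (192,362) in the new top view and is missing from the earlier one. The short jar and the shelf items have not moved.

```bash
python3 -c "from bench import *;print(close_job())"
```

```text
the job is handed in; nothing more can be done
None
```

I tipped the ball into the tray, laid the empty jar back in its cradle mouth forward and up, let go, and handed the job in at about 16 s with no sign of touching the shelf or the short jar.

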